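# Hold the gluing press open with its cam lever

### The job

The foot of the little gluing press has to be held up so that I can change the panel under it. First set the handle of the air bleed valve to half open (45 degrees, midway between across the pipe and along the pipe) and let go of it; only then swing the press's cam lever up to its highest lift point, where it stands upright, and keep holding it there: finish with the gripper still holding the lever, because its spring would drop it. Leave everything else on the bench where it is.

Things in the scene. Friction and masses are not known exactly. Their poses are not given: they have to be found in the camera images.
- press: Gluing press bolted to the bench, place and yaw vary. Grey bed 130 (x) x 170 (y) x 18 mm, plywood panel, two posts 130 mm apart along y, grey crosshead 46 x 165 mm at 95 to 125 mm height; through it a ram with a round black foot below and the cam lever on top. Origin: centre of bed, at bench level. z up; y = line of the posts = lever's turning axis; at rest the lever leans to its -x.
- cam_lever (a joint): Lever angle in rad about the press's y axis: 0 at rest, leaning 1.25 rad (72 degrees) from upright towards the press's -x; grows as the lever rises; 1.25 = upright = highest lift; stop at 2.0 (past the top the lift falls again). A spring always turns it back towards 0: 0.25 N m at rest, 0.5 N m upright (about 4 N at the grip).
- lever_grip (a point): Centre of the lever's grip, a black cylinder of diameter 28 mm and width 32 mm lying across the lever's end (its axis parallel to the press's y, flat ends), 120 mm from the pivot on a steel bar 12 x 12 mm. About 191 mm above the bench at rest, 283 mm upright.
- lever_pivot (a point): The lever's pivot pin on top of the ram, in the middle of the press: 153 mm above the bench at rest. It rises with the ram: lift = 14 mm x (cos(1.25 - angle) - cos 1.25), 9.6 mm at the top. The steel cam disc (diameter 48 mm, 19 mm thick) turns about it.
- ram (a joint): Lift of the ram and foot in m: 0 with the foot on the panel, 0.0096 at the highest point. It is driven by the cam lever alone.
- valve: Air bleed valve bolted to the bench, place and yaw vary: round flange, riser pipe, then a level steel pipe (diameter 22 mm, centre 68 mm above the bench) with brass ball-valve body and brass silencer. Origin: at bench level under the handle's turning axis. z up, x along the level pipe; riser at x = +50 mm, silencer's end at x = -85 mm.
- valve_handle (a joint): Valve opening in rad, handle turning about the vertical: 0 = closed, handle across the pipe pointing to the valve's +y; grows counterclockwise seen from above; 0.785 = half open; 1.571 = fully open, handle along the pipe to the valve's -x. Stiff (0.12 N m, 1.6 N at the grip); stays where it is left. Starts between 0 and 0.4.
- valve_grip (a point): Point in the handle's black sleeve 75 mm from the turning axis, mid-height, 107 mm above the bench. The sleeve is 62 mm long (from 40 to 102 mm from the axis), 16 mm wide, 16 mm tall.
- valve_axis (a point): Point on the handle's turning axis at the height of the sleeve's middle, 107 mm above the bench.
- clipper: Rug clipper, grey and black, lying, 180 x 44 x 42 mm; leave alone. Origin under its middle.
- cone_a: Cone of yarn, diameter 84 mm, 150 mm tall, orange; leave alone. Origin at the centre of its underside.
- cone_b: Cone of yarn, diameter 84 mm, 150 mm tall, yellow; leave alone. Origin at the centre of its underside.
- tape_roll: Roll of paper tape lying flat, diameter 72 mm, 30 mm tall, between press and valve; leave alone. Origin at the centre of its underside.
- glue: White glue bottle, diameter 54 mm, 130 mm tall; leave alone. Origin at the centre of its underside.
- mug: White mug, diameter 80 mm, 90 mm tall; leave alone. Origin at the centre of its underside.
- mallet: Hammer lying on the bench; leave alone. Origin under its middle.
There are look-alikes about, which are no part of the job. Leave any green look-alike of the valve alone.

How it is judged (in metres and radians):
On the way, in this order (a step that is already met when the one before it is completed fails the run):
1. the valve is half open and let go, with the press still down (value of joint valve_handle between 0.625 and 0.945 rad and contact force between anything else and valve_handle below 0.2 N and value of joint ram below 0.002 m), for 0.3 s.
2. the cam lever is at its highest lift point, held by the gripper (value of joint cam_lever between 1.11 and 1.39 rad and contact force between the fingers and cam_lever above 1 N), for 0.3 s.
At the end, for the whole second after the job is handed in: The fingers press on the cam lever with over 1 N and hold it still within 0.14 rad of upright, the foot lifted over 8.8 mm; the valve is within 0.16 rad of half open and untouched; nothing else on the bench moved more than 30 mm (all of step 2 and value of joint valve_handle between 0.625 and 0.945 rad and velocity of joint cam_lever between -0.15 and 0.15 rad/s and value of joint ram above 0.0088 m and contact force between anything else and valve_handle below 0.2 N); the arm keeps its last pose, push and grip.
It fails at once if the foot is lifted by more than 3 mm while the valve is not half open (value of joint ram above 0.003 m and not (value of joint valve_handle between 0.625 and 0.945 rad)).
It fails at once if something else on the bench is moved or knocked over (distance of any of clipper, cone_a, cone_b, tape_roll, glue, mug, mallet from where it was at the start of the episode above 0.03 m or angle between any of clipper, cone_a, cone_b, tape_roll, glue, mug, mallet's own z axis and vertical above 0.5 rad).
It also fails if it takes over 61 s, if anything falls off the work surface, if the arm or the gripper's body presses on something with over 40 N, if the wrist force passes 120 N, or if a joint passes its speed limit or range.

### The arm

A 6-joint arm with a two-finger parallel gripper is mounted at the origin on the work surface. World frame = base frame: x ahead of the robot, y to its left, z up, the work surface at z = 0. Lengths are in mm, angles in rad, forces in N, time in s.
With the tool pointing down it reaches from about 250 to 725 mm from the base axis. Payload 9.7 kg.
Tool frame: the origin (TCP) lies on the centre line of the jaws, within the pads' length; the fingertips stand 8 mm ahead of it and the grasp point (between the pads) lies 11 mm behind it; z points along the fingers, y is the line along which they close (so a half turn about z gives the same grasp; the last joint's range is limited). The gripper opens to 85 mm and grips with 20 to 120 N. Pads are 22 mm wide; open, the fingers measure 114 mm over their backs; the gripper's body (76 mm by 85 mm) begins 54 mm behind the grasp point. The pads swing forward as they close: fully open they stand 13 mm farther back than shut.
Start: joints at [1.113, 0.087, 0.176, 1.66, 0, 1.571], TCP at [243.084, 493.363, 239.284] pointing down, gripper open.
Joint ranges: [-3.13, 3.13], [-0.85, 1.81], [-1.15, 1.24], [-2.2, 2.28], [-1.44, 1.52], [-3.14, 3.14]. Speed limits (rad/s): [2.22, 2.22, 2.57, 3.14, 3.14, 3.14].

### API

Orientations are given as a 3x3 rotation matrix whose columns are the frame's x, y, z axes.
In Python, from cell import sense, get_image, ticket gives the robot as it stands.
- The arm moves only by the tool step_arm, never from a script. Its argument "motion" is one flat list of numbers, 6 for each row, row after row: the shift along the tool's x, y, z scaled (see below), then the turn, a rotation vector about the tool's x, y, z scaled (see below). In form: [dx, dy, dz, rx, ry, rz, dx, dy, dz, rx, ry, rz, ...]. A call has 1 to 20 rows; each row shifts and turns the commanded pose from where the row before left it, along the tool's axes as they then stand; what a row does not reach is not made up. The controller multiplies each number of a shift by 0.04 m and each number of a turn by 2 rad. A row lasts 1/8 s, in which the tool goes at most 62.5 mm and 10.7 degrees, less where a joint would pass 70% of its speed; a pose out of reach is approached as far as the arm can. A call with a number of a shift or a turn outside -1 to 1 is refused whole. A call with a gripper value outside its range is refused whole. "claw" is the opening, from 0 (shut) to 1 (fully open), set as the call begins (left out, the last holds). The fingers move at their own pace and stop on an object; the grip force is fixed at half the most. Time passes only in rows, so rows that do not move let the fingers close. It gives the time, the measured TCP pose, the force, the opening and the grip force at its end, in the units of the state.
- sense(): the state, without advancing time (a new reading comes with each control period).
- get_image(name): name is "scene" or "top" or "wrist"; returns a dict with "color" (420x560x3 uint8, red, green, blue), "intrinsics" (3x3 intrinsics, pixels), "eye" and "rotation" of the camera in the world. Camera axes: x right, y up, looking along -z (the intrinsics and any distortion apply to the point x, -y, -z); pixel columns grow to the right and rows downward; lengths in mm; the calibration is good to about 2 mm. The wrist camera is an equidistant fisheye: a pixel r from the principal point sees the ray r / f radians off the axis. A picture is of the moment at which its call begins. There is no depth.
- ticket.sign_off(): hands the job in; it is judged then, once.
The state is a dict: "clock": time; "joints": joint angles; "dq": joint speeds; "joint_torque": joint torques, N m; "position": TCP position; "ee_rot": TCP orientation; "wrist_force": force on the tool from outside, world axes, zero at the start; "ft_torque": the same for the moment, N m; "width": finger opening in mm; "grip_force": force on a finger pad.
Only numpy, scipy, OpenCV 4.12 (cv2) and the standard library are available. Lean on these libraries where they do the work, as an engineer would, in place of code of your own. Each camera call takes 0.05 s, during which the arm holds its last target. There are 200 camera calls.

## Working session

There is one attempt and no reset: what is moved stays moved. The work goes in short steps, Python scripts to look and compute and a tool call to move; the robot and the scene stay as the last step left them, time stands still between calls to the robot, and variables do not carry over. Pictures are saved under pics/ and viewed, at most 10 in all, crops included, and the job is handed in when it is done.

Besides the shell and the picture viewer there is one more tool, called after "Request:" in YAML: its name, and indented under it one key for each argument. step_arm: Moves the arm, as the interface text tells. Shifts and turns lie within -1 to 1; 1 stands for 0.04 m of shift or 2 rad of turn. Its arguments: {"type":"object","properties":{"motion":{"type":"array","items":{"type":"number","minimum":-1,"maximum":1}},"claw":{"type":"number"}},"required":["motion"]}

```bash
mkdir -p pics; ls; cat > h.py <<'E'
import numpy as np, cv2
from cell import sense, get_image, ticket
def ray(im,px):
    K=np.array(im["intrinsics"]);u=np.array([(px[0]-K[0,2])/K[0,0],(px[1]-K[1,2])/K[1,1]])
    return np.array(im["eye"]),np.array(im["rotation"])@np.array([u[0],-u[1],-1.])
def plane(im,px,z):
    e,d=ray(im,px);return e+d*(z-e[2])/d[2]
def tri(a,pa,b,pb):
    e1,d1=ray(a,pa);e2,d2=ray(b,pb)
    s=np.linalg.lstsq(np.c_[d1,-d2],e2-e1,rcond=None)[0]
    p,q=e1+s[0]*d1,e2+s[1]*d2;return (p+q)/2,np.linalg.norm(p-q)
E
python3 - <<'E'
from h import *
import pickle
D={n:get_image(n) for n in("scene","top")}
pickle.dump(D,open("d.pkl","wb"))
for n,i in D.items():
    cv2.imwrite(f"pics/{n}.png",cv2.resize(i["color"][:,:,::-1],(800,600),interpolation=cv2.INTER_CUBIC)); print(n,i["intrinsics"],i["eye"],i["rotation"])
print(sense())
E
```

```text
pics
scene [[407.12327088   0.         276.34463256]
 [  0.         407.12327088 211.65357902]
 [  0.           0.           1.        ]] [1045.49867082  462.5732525   898.81893862] [[-0.69136408 -0.53293133  0.48785234]
 [ 0.72231771 -0.49439016  0.4835654 ]
 [-0.01651776  0.68670414  0.72674933]]
top [[406.51996303   0.         273.6761771 ]
 [  0.         406.51996303 206.82197451]
 [  0.           0.           1.        ]] [ 360.01407221  -50.19359187 1488.11031868] [[-0.02765707  0.99208132 -0.12251425]
 [-0.99961486 -0.02772847  0.00112248]
 [-0.00228354  0.12249811  0.99246612]]
{'clock': 0.1, 'joints': array([1.11297897e+00, 8.73730310e-02, 1.75185365e-01, 1.65979187e+00,
       2.43626169e-05, 1.57078363e+00]), 'dq': array([ 3.36526801e-04, -2.19897336e-03,  8.96942561e-04,  2.02857377e-05,
       -2.00285087e-04,  7.68179859e-05]), 'joint_torque': array([-1.66116279e-04, -5.21562159e+01,  4.65651834e+01,  1.60616072e-02,
        2.20811989e-05, -1.29921733e-05]), 'position': array([242.99869562, 493.18003753, 238.65720204]), 'ee_rot': array([[-8.97024942e-01,  4.41979588e-01, -5.44819749e-04],
       [ 4.41979923e-01,  8.97024328e-01, -1.05058912e-03],
       [ 2.43776221e-05, -1.18320404e-03, -9.99999300e-01]]), 'wrist_force': array([ 0.33521526,  0.13742432, -0.18769042]), 'ft_torque': array([ 0.04789832, -0.03921099, -0.05309096]), 'grip_force': 0.0, 'width': 85.37850110158259}
```

View pics/scene.png

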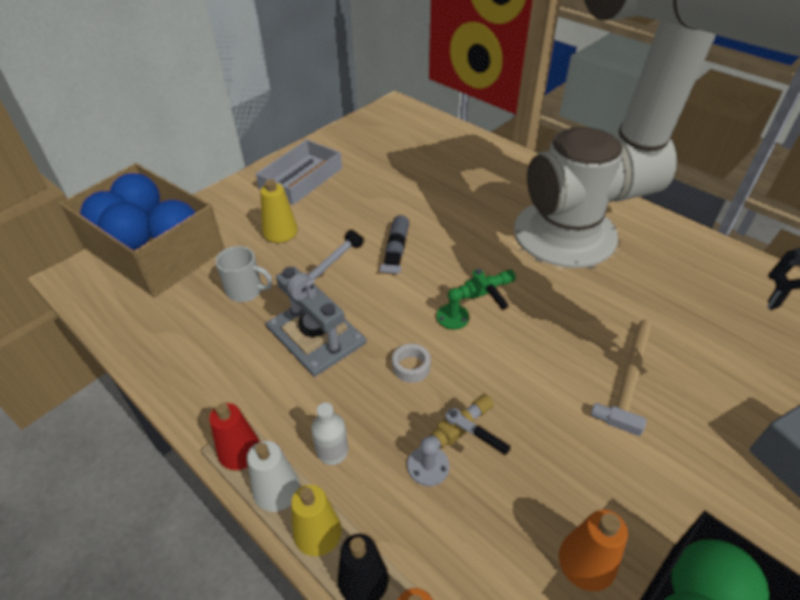

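View pics/top.png

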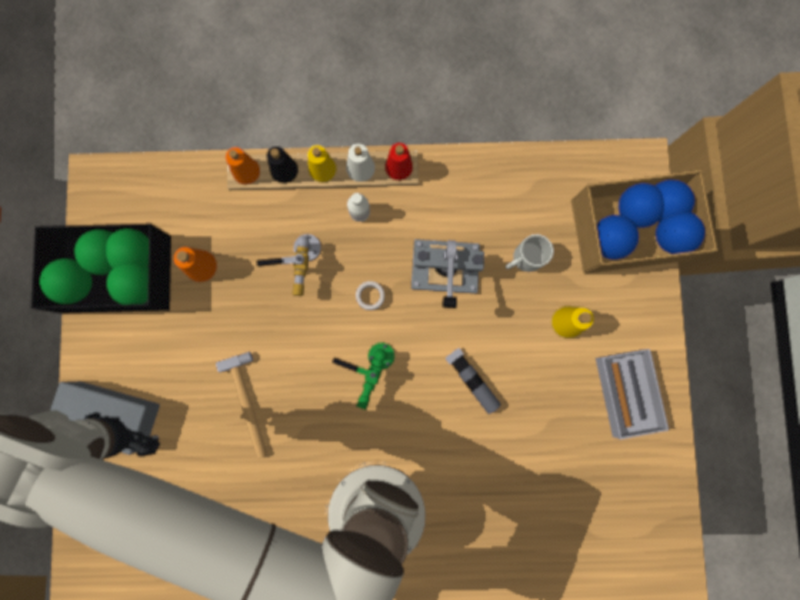

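The scene view shows the brass valve at about (450,430) with its black sleeve near (492,440), and the press at about (315,320) with its grip at (354,240). In the top view the valve axis is at about (302,262), the sleeve runs from (258,263) to (283,261), the press is at about (447,265), and the lever grip is at (450,302).

```bash
python3 - <<'E'
from h import *
import pickle
D=pickle.load(open("d.pkl","rb"));S,T=D["scene"],D["top"]
def blob(im,box,f):
    x0,y0,x1,y1=[int(v*.7) for v in box];h=cv2.cvtColor(im["color"],cv2.COLOR_RGB2HSV)[y0:y1,x0:x1].astype(int)
    m=f(h).astype(np.uint8);n,l,st,c=cv2.connectedComponentsWithStats(m)
    k=1+np.argmax(st[1:,4]);ys,xs=np.nonzero(l==k);p=np.c_[xs+x0,ys+y0].astype(float)
    c=p.mean(0);u,s,v=np.linalg.svd(p-c,full_matrices=False);t=(p-c)@v[0]
    return c,v[0],(c+v[0]*t.min(),c+v[0]*t.max()),len(p)
blk=lambda h:(h[:,:,2]<60)
bt=blob(T,(250,252,290,272),blk);bs=blob(S,(465,420,515,460),blk)
print("sleeve top",bt,"\nscene",bs)
print(plane(T,bt[0],107),plane(S,bs[0],107),tri(T,bt[0],S,bs[0]))
print("ends",[plane(T,e,107) for e in bt[2]],[plane(S,e,107) for e in bs[2]])
br=lambda h:(h[:,:,0]>12)&(h[:,:,0]<28)&(h[:,:,1]>110)&(h[:,:,2]>60)
# grip
gt=blob(T,(438,292,462,312),blk);gs=blob(S,(340,226,368,252),blk)
print("grip",gt,gs,tri(T,gt[0],S,gs[0]),plane(T,gt[0],191))
f=lambda im,p,z:plane(im,(np.array(p)+.5)*.7,z)
print("pipe: riser",f(T,(307,247),68),"sil end",f(T,(299,293),68),"axis",f(T,(301,261),110), f(S,(456,417),110))
print("flange scene",f(S,(428,467),5))
print("bed corners",[f(T,p,18) for p in((415,241),(482,239),(481,291),(413,291))],[f(S,p,18) for p in((268,322),(316,371),(365,341))])
big=lambda im,b:cv2.resize(im["color"][int(b[1]*.7):int(b[3]*.7),int(b[0]*.7):int(b[2]*.7),::-1],(400,400),interpolation=cv2.INTER_CUBIC)
cv2.imwrite("pics/c.png",np.hstack([big(T,(250,220,340,310)),big(T,(405,225,495,315))]))
E
```

```text
sleeve top (array([188.39473684, 183.07894737]), array([ 0.99521957, -0.09766275]), (array([180.98100857, 183.80647032]), array([196.03233014, 182.32945613])), 38) 
scene (array([343.69714286, 307.74285714]), array([0.83320124, 0.55296988]), (array([332.00929518, 299.98599426]), array([354.88748214, 315.1695391 ])), 175)
[621.22060714 240.04508196 107.        ] [622.35310366 242.8654321  107.        ] (array([621.30649263, 241.37167773, 104.09547786]), np.float64(1.7018585336075829))
ends [array([619.3912969 , 265.62317928, 107.        ]), array([623.10584528, 213.68497996, 107.        ])] [array([624.56152676, 212.27664813, 107.        ]), array([620.30072078, 271.29290898, 107.        ])]
grip (array([314.51923077, 211.11538462]), array([0.96743208, 0.25313074]), (array([310.70746555, 210.11802784]), array([318.48337334, 212.15261126])), 52) (array([247.6091954 , 166.90804598]), array([0.76542793, 0.64352162]), (array([242.8904659 , 162.94084759]), array([252.1972511 , 170.76538239])), 87) (array([ 502.20278361, -181.86725491,  188.32389689]), np.float64(1.990094208448832)) [ 502.59047568 -182.33443123  191.        ]
pipe: riser [661.41079015 152.63046746  68.        ] sil end [546.48757727 173.51654579  68.        ] axis [618.56413193 161.43183568 110.        ] [629.64766372 180.57162889 110.        ]
flange scene [680.66109939 170.68980302   5.        ]
bed corners [array([ 679.94094385, -119.00870509,   18.        ]), array([ 680.33099652, -291.98321888,   18.        ]), array([ 545.21410304, -283.08027184,   18.        ]), array([ 550.06460116, -109.63531082,   18.        ])] [array([ 668.97908241, -272.41810523,   18.        ]), array([ 683.35173458, -107.78407673,   18.        ]), array([569.58551616, -92.59077262,  18.        ])]
```

View pics/c.png

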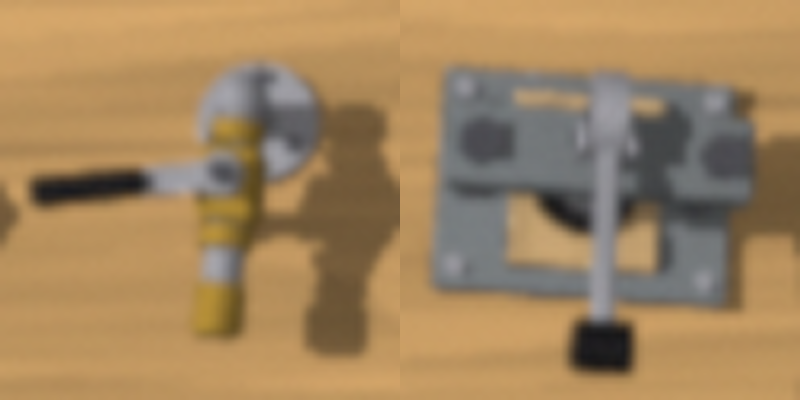

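The crop shows the valve axis at (223,172), the sleeve running left to (35,190), the silencer end at (218,335), and the lever running down to the grip at (603,345). I'll go above the valve sleeve first.

Request:
step_arm:
  motion: [0, 0, 0, 0, 0, 0.087, 0, 0, 0, 0, 0, 0.087, 0, 0, 0, 0, 0, 0.087, 0, 0, 0, 0, 0, 0.087, 0, 0, 0, 0, 0, 0.087, 0, 0, 0, 0, 0, 0.087, -0.576, 0.75, 0, 0, 0, 0, -0.576, 0.75, 0, 0, 0, 0, -0.576, 0.75, 0, 0, 0, 0, -0.576, 0.75, 0, 0, 0, 0, -0.576, 0.75, 0, 0, 0, 0, -0.576, 0.75, 0, 0, 0, 0, -0.576, 0.75, 0, 0, 0, 0, -0.576, 0.75, 0, 0, 0, 0, -0.576, 0.75, 0, 0, 0, 0, -0.576, 0.75, 0, 0, 0, 0, -0.576, 0.75, 0, 0, 0, 0, -0.576, 0.75, 0, 0, 0, 0, 0, 0, 0, 0, 0, 0, 0, 0, 0, 0, 0, 0]
  claw: 1

```text
clock: 2.6
position: [621.0, 242.4, 238.7]
ee_rot: [[-0.069, 0.998, -0.001], [0.998, 0.069, -0.0], [-0.0, -0.001, -1.0]]
wrist_force: [-0.1, 0.5, -0.6]
width: 85.4
grip_force: 0.0
```

```bash
python3 - <<'E'
from h import *
import pickle
s=sense();print(s["position"],s["ee_rot"],s["joints"],s["clock"])
w=get_image("wrist");pickle.dump(w,open("w1.pkl","wb"));print(w["intrinsics"],w["eye"],w["rotation"])
cv2.imwrite("pics/w1.png",cv2.resize(w["color"][:,:,::-1],(800,600)))
E
```

```text
[621.02091492 242.41698811 238.74370711] [[-6.86554005e-02  9.97639852e-01 -1.07768018e-03]
 [ 9.97640426e-01  6.86552220e-02 -2.01831998e-04]
 [-1.27367273e-04 -1.08899417e-03 -9.99999399e-01]] [3.72077223e-01 3.88392537e-01 5.34473249e-01 1.71795435e+00
 2.03770556e-04 1.87416406e+00] 2.6
[[325.1922621    0.         275.55769675]
 [  0.         325.1922621  213.83277013]
 [  0.           0.           1.        ]] [615.26133246 324.25413671 372.79076554] [[ 0.99761132 -0.06617022 -0.01982799]
 [ 0.06903046  0.94443777  0.32135975]
 [-0.00253814 -0.32196086  0.94674958]]
```

View pics/w1.png

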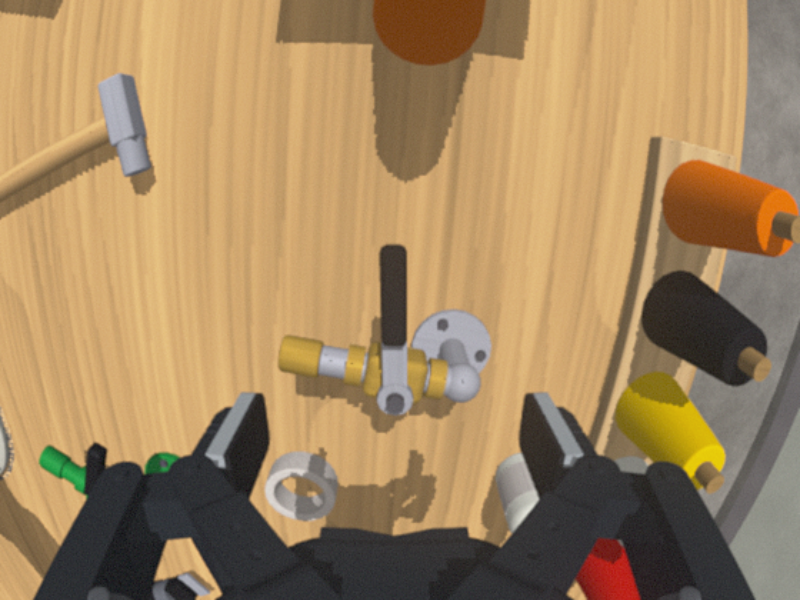

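The wrist view shows the sleeve from (393,247) to (394,343), the axis bolt at (396,402), the silencer's outer end at (285,354), and the elbow over the riser at (463,382).

```bash
cat >> h.py <<'E'
def wplane(im,px,z):
    K=np.array(im["intrinsics"]);u=np.array([(px[0]-K[0,2])/K[0,0],(px[1]-K[1,2])/K[1,1]])
    r=np.linalg.norm(u);d=np.array(im["rotation"])@np.array([u[0]/r*np.sin(r),-u[1]/r*np.sin(r),-np.cos(r)])
    e=np.array(im["eye"]);return e+d*(z-e[2])/d[2]
E
python3 - <<'E'
from h import *
import pickle
w=pickle.load(open("w1.pkl","rb"))
f=lambda x,y,z:wplane(w,(x*.7,y*.7),z).round(1)
for n,a in dict(tip=(393,247,115),inn=(394,343,115),axis=(396,402,120),silA=(281,352,68),silB=(320,357,68),elbow=(463,382,68),elbowtop=(463,382,79)).items(): print(n,f(*a))
E
```

```text
tip [617.9 271.5 115. ]
inn [622.5 212.9 115. ]
axis [626.4 174.7 120. ]
silA [541.5 179.   68. ]
silB [570.8 177.4  68. ]
elbow [677.5 164.2  68. ]
elbowtop [675.2 170.   79. ]
```

Request:
step_arm:
  motion: [0.085, -0.02, 0.7, 0, 0, 0, 0, 0, 0.71, 0, 0, 0, 0, 0, 0.71, 0, 0, 0, 0, 0, 0.71, 0, 0, 0, 0, 0, 0.71, 0, 0, 0, 0, 0, 0, 0, 0, 0]

```text
clock: 3.4
position: [618.3, 246.0, 95.7]
ee_rot: [[-0.07, 0.998, -0.004], [0.998, 0.07, -0.001], [-0.001, -0.004, -1.0]]
wrist_force: [0.2, -0.7, 0.9]
width: 85.2
grip_force: 0.0
```

Request:
step_arm:
  motion: [0, 0, 0, 0, 0, 0, 0, 0, 0, 0, 0, 0, 0, 0, 0, 0, 0, 0, 0, 0, 0, 0, 0, 0, 0, 0, 0, 0, 0, 0, 0, 0, 0, 0, 0, 0, 0, 0, 0, 0, 0, 0, 0, 0, 0, 0, 0, 0]
  claw: 0

```text
clock: 4.4
position: [620.6, 245.8, 98.3]
ee_rot: [[-0.069, 0.998, 0.001], [0.998, 0.069, 0.0], [0.0, 0.001, -1.0]]
wrist_force: [0.4, 0.7, 5.0]
width: 15.1
grip_force: 60.6
```

Request:
step_arm:
  motion: [-0.0033, -0.111, 0, 0, 0, -0.0297, -0.0033, -0.111, 0, 0, 0, -0.0297, -0.0033, -0.111, 0, 0, 0, -0.0297, -0.0033, -0.111, 0, 0, 0, -0.0297, -0.0033, -0.111, 0, 0, 0, -0.0297, -0.0033, -0.111, 0, 0, 0, -0.0297, -0.0033, -0.111, 0, 0, 0, -0.0297, -0.0033, -0.111, 0, 0, 0, -0.0297, -0.0033, -0.111, 0, 0, 0, -0.0297, -0.0033, -0.111, 0, 0, 0, -0.0297, 0, 0, 0, 0, 0, 0, 0, 0, 0, 0, 0, 0, 0, 0, 0, 0, 0, 0]

```text
clock: 6.02
position: [579.5, 229.8, 98.3]
ee_rot: [[-0.615, 0.788, 0.001], [0.788, 0.615, -0.0], [-0.001, 0.0, -1.0]]
wrist_force: [-1.4, -1.5, 7.0]
width: 14.9
grip_force: 60.8
```

Request:
step_arm:
  motion: [0, 0, 0, 0, 0, 0, 0, 0, 0, 0, 0, 0, 0, 0, 0, 0, 0, 0, 0, 0, 0, 0, 0, 0, 0, 0, 0, 0, 0, 0, 0, 0, 0, 0, 0, 0, 0, 0, 0, 0, 0, 0, 0, 0, 0, 0, 0, 0]
  claw: 1

```text
clock: 7.02
position: [579.4, 230.0, 97.7]
ee_rot: [[-0.615, 0.788, 0.0], [0.788, 0.615, 0.0], [0.0, 0.0, -1.0]]
wrist_force: [-0.9, -0.7, -0.6]
width: 85.2
grip_force: 0.0
```

Request:
step_arm:
  motion: [0, 0, -0.7, 0, 0, 0, 0, 0, -0.7, 0, 0, 0, 0, 0, -0.7, 0, 0, 0, 0, 0, -0.7, 0, 0, 0, 0, 0, -0.7, 0, 0, 0, 0, 0, 0, 0, 0, 0, 0, 0, 0, 0, 0, 0]

```text
clock: 7.9
position: [579.3, 230.0, 236.8]
ee_rot: [[-0.615, 0.788, -0.001], [0.788, 0.615, -0.0], [0.0, -0.001, -1.0]]
wrist_force: [0.1, 0.4, 0.3]
width: 85.4
grip_force: 0.0
```

```bash
python3 - <<'E'
from h import *
import pickle
s=sense();print(s["position"],s["ee_rot"],s["joints"],s["clock"])
w=get_image("wrist");pickle.dump(w,open("w2.pkl","wb"))
cv2.imwrite("pics/w2.png",cv2.resize(w["color"][:,:,::-1],(800,600)))
E
```

```text
[579.31106308 229.97936206 236.80917791] [[-6.15432644e-01  7.88189112e-01 -7.64164834e-04]
 [ 7.88189454e-01  6.15432592e-01 -3.29224685e-04]
 [ 2.10800632e-04 -8.04922282e-04 -9.99999654e-01]] [ 3.77917544e-01  2.69890417e-01  3.80636614e-01  1.68237424e+00
 -2.40270162e-05  1.28577902e+00] 7.9
```

View pics/w2.png

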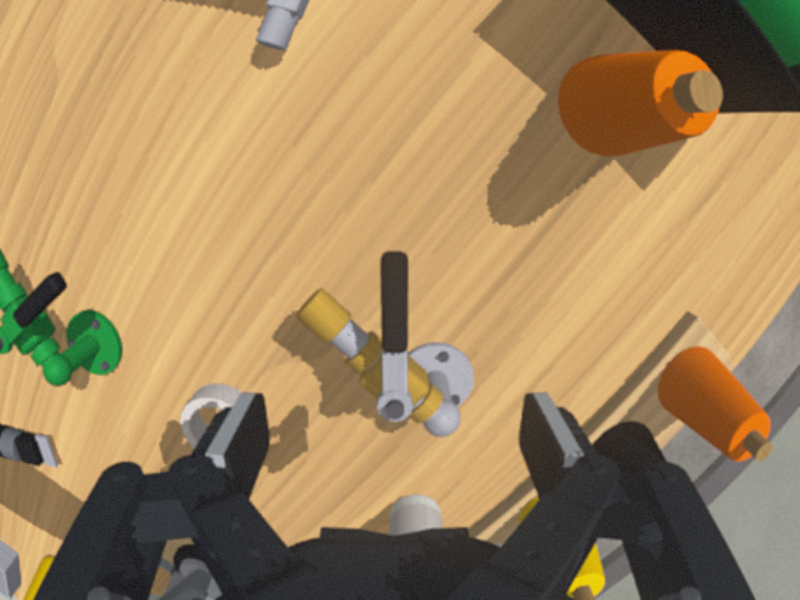

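The sleeve now lies from (395,253) to (395,350), with the bolt at (395,407). The silencer's outer face is at about (312,302), its joint at (343,328), and the elbow at (442,420).

```bash
python3 - <<'E'
from h import *
import pickle
w=pickle.load(open("w2.pkl","rb"))
f=lambda x,y,z:wplane(w,(x*.7,y*.7),z)
P={n:f(*a) for n,a in dict(tip=(395,253,115),inn=(395,350,115),axis=(395,407,120),silA=(311,302,68),silB=(343,330,68),elbow=(442,420,72)).items()}
for n in P: print(n,P[n].round(1))
an=lambda a,b:np.degrees(np.arctan2(*(P[b]-P[a])[[1,0]]))
h=an("inn","tip");print(h,an("axis","tip"),an("silA","elbow"),an("silA","silB"),"open",h-90-an("silA","elbow"))
# lever features from top view
D=pickle.load(open("d.pkl","rb"));T=D["top"]
g=lambda x,y,z:plane(T,((405+x*90/400)*.7,(225+y*90/400)*.7),z).round(1)
print("grip",g(203,345,191),"bar far(pivot)",g(208,130,160),"bar near grip",g(202,315,187),"crosshead corners",g(350-300,107,125),g(350,122,125),g(50,190,125),g(350,202,125))
E
```

```text
tip [562.5 250.9 115. ]
inn [599.2 204.  115. ]
axis [622.1 174.8 120. ]
silA [544.1 179.9  68. ]
silB [574.  176.9  68. ]
elbow [675.7 164.5  72. ]
128.0587827857553 128.06244756869663 -6.682078281507467 -5.76746783890606 open 44.74086106726278
grip [ 500.2 -185.3  191. ] bar far(pivot) [ 616.5 -195.7  160. ] bar near grip [ 515.9 -185.8  187. ] crosshead corners [ 638.2 -115.2  125. ] [ 625.5 -275.9  125. ] [ 593.  -113.7  125. ] [ 582.  -273.8  125. ]
```

Request:
step_arm:
  motion: [0, 0, -0.3, 0, 0, -0.082, 0, 0, -0.3, 0, 0, -0.082, 0, 0, -0.3, 0, 0, -0.082, 0, 0, -0.3, 0, 0, -0.082, 0, 0, -0.3, 0, 0, -0.082, 0.08, -0.804, 0, 0, 0, 0, 0.08, -0.804, 0, 0, 0, 0, 0.08, -0.804, 0, 0, 0, 0, 0.08, -0.804, 0, 0, 0, 0, 0.08, -0.804, 0, 0, 0, 0, 0.08, -0.804, 0, 0, 0, 0, 0.08, -0.804, 0, 0, 0, 0, 0.08, -0.804, 0, 0, 0, 0, 0.08, -0.804, 0, 0, 0, 0, 0.08, -0.804, 0, 0, 0, 0, 0.08, -0.804, 0, 0, 0, 0, 0.08, -0.804, 0, 0, 0, 0, 0.08, -0.804, 0, 0, 0, 0, 0, 0, 0, 0, 0, 0, 0, 0, 0, 0, 0, 0]

```text
clock: 10.45
position: [501.2, -182.5, 297.0]
ee_rot: [[-0.996, 0.088, -0.001], [0.088, 0.996, 0.001], [0.001, 0.001, -1.0]]
wrist_force: [0.5, -0.7, -0.7]
width: 85.3
grip_force: 0.0
```

```bash
python3 - <<'E'
from h import *
import pickle
s=sense();print(s["position"],s["ee_rot"],s["joints"],s["clock"])
w=get_image("wrist");pickle.dump(w,open("w3.pkl","wb"))
cv2.imwrite("pics/w3.png",cv2.resize(w["color"][:,:,::-1],(800,600)))
E
```

```text
[ 501.16465642 -182.46318157  296.95308821] [[-9.96120531e-01  8.79934221e-02 -1.02205855e-03]
 [ 8.79927774e-02  9.96120894e-01  6.59572519e-04]
 [ 1.07613192e-03  5.67079958e-04 -9.99999260e-01]] [-3.49301484e-01  7.82368720e-02  2.80207922e-01  1.77395345e+00
  2.69951351e-04 -2.61194562e-01] 10.45
```

View pics/w3.png

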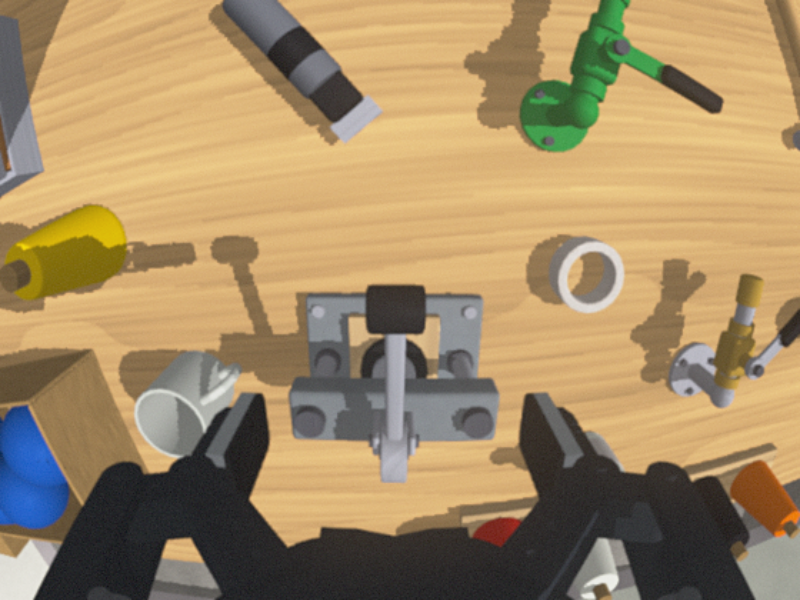

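The grip shows at (396,310), with its silhouette spanning x 366–425 and y 286–334. The bar runs straight down the image to the pivot at (394,440), so the tool is well aligned with the lever.

```bash
python3 - <<'E'
from h import *
import pickle
w=pickle.load(open("w3.pkl","rb"))
f=lambda x,y,z:wplane(w,(x*.7,y*.7),z).round(1)
print(f(396,310,191),f(366,310,195),f(425,310,195),f(396,286,191),f(396,334,191),"pivot",f(394,440,153),"x-head corners",f(291,382,125),f(497,381,125),f(397,350,185))
E
```

```text
[ 501.8 -182.2  191. ] [ 499.  -198.2  195. ] [ 501.8 -166.5  195. ] [ 488.2 -181.   191. ] [ 516.  -183.4  191. ] pivot [ 614.2 -193.1  153. ] x-head corners [ 575.4 -267.8  125. ] [ 588.3 -112.5  125. ] [ 528.4 -183.8  185. ]
```

Request:
step_arm:
  motion: [-0.015, 0.005, 0.72, 0, 0, 0, 0, 0, 0.72, 0, 0, 0, 0, 0, 0.72, 0, 0, 0, 0, 0, 0.72, 0, 0, 0, 0, 0, 0, 0, 0, 0]

```text
clock: 11.12
position: [501.0, -181.4, 180.5]
ee_rot: [[-0.996, 0.086, -0.004], [0.086, 0.996, 0.001], [0.004, 0.001, -1.0]]
wrist_force: [-0.2, 0.0, 0.6]
width: 85.4
grip_force: 0.0
```

Request:
step_arm:
  motion: [0, 0, 0, 0, 0, 0, 0, 0, 0, 0, 0, 0, 0, 0, 0, 0, 0, 0, 0, 0, 0, 0, 0, 0, 0, 0, 0, 0, 0, 0, 0, 0, 0, 0, 0, 0, 0, 0, 0, 0, 0, 0]
  claw: 0

```text
clock: 12.0
position: [502.2, -182.0, 183.6]
ee_rot: [[-0.996, 0.088, 0.002], [0.088, 0.996, 0.001], [-0.001, 0.001, -1.0]]
wrist_force: [-0.1, 4.7, 5.6]
width: 31.0
grip_force: 62.3
```

```bash
python3 - <<'E'
import numpy as np
a=np.linspace(0,1.25,15);p=1.25-a
x=-120*np.sin(p);z=120*np.cos(p)+14*np.cos(p)
print(np.c_[-np.diff(x),-np.diff(z)].round(2)/40)
E
```

```text
[[-0.09575 -0.27925]
 [-0.1175  -0.2685 ]
 [-0.1385  -0.25575]
 [-0.1585  -0.241  ]
 [-0.177   -0.22425]
 [-0.19425 -0.20575]
 [-0.21    -0.1855 ]
 [-0.224   -0.164  ]
 [-0.23625 -0.141  ]
 [-0.2465  -0.117  ]
 [-0.25475 -0.092  ]
 [-0.26125 -0.06625]
 [-0.26525 -0.04   ]
 [-0.2675  -0.01325]]
```

Request:
step_arm:
  motion: [-0.096, 0, -0.279, 0, 0, 0, -0.117, 0, -0.268, 0, 0, 0, -0.138, 0, -0.256, 0, 0, 0, -0.158, 0, -0.241, 0, 0, 0, -0.177, 0, -0.224, 0, 0, 0, -0.194, 0, -0.206, 0, 0, 0, -0.21, 0, -0.186, 0, 0, 0, 0, 0, 0, 0, 0, 0, 0, 0, 0, 0, 0, 0]

```text
clock: 13.12
position: [545.3, -186.1, 248.1]
ee_rot: [[-0.996, 0.087, -0.001], [0.087, 0.996, 0.001], [0.001, 0.001, -1.0]]
wrist_force: [1.8, 5.1, -11.8]
width: 30.8
grip_force: 60.6
```

Request:
step_arm:
  motion: [-0.224, 0, -0.164, 0, 0, 0, -0.236, 0, -0.141, 0, 0, 0, -0.246, 0, -0.117, 0, 0, 0, -0.255, 0, -0.092, 0, 0, 0, -0.261, 0, -0.066, 0, 0, 0, -0.265, 0, -0.04, 0, 0, 0, -0.267, 0, -0.013, 0, 0, 0, 0, 0, 0, 0, 0, 0, 0, 0, 0, 0, 0, 0, 0, 0, 0, 0, 0, 0, 0, 0, 0, 0, 0, 0]

```text
clock: 14.5
position: [614.2, -192.7, 274.6]
ee_rot: [[-0.996, 0.088, -0.001], [0.088, 0.996, -0.0], [0.001, -0.0, -1.0]]
wrist_force: [-4.4, 3.8, -4.6]
width: 30.5
grip_force: 59.6
```

```bash
python3 - <<'E'
from h import *
s=sense();print(s["position"],s["wrist_force"],s["grip_force"],s["clock"],s["dq"].round(3))
S=get_image("scene");W=get_image("wrist")
a=cv2.resize(S["color"][100:310,150:360,::-1],(400,400),interpolation=cv2.INTER_CUBIC)
b=cv2.resize(W["color"][:,:,::-1],(400,300))
b=cv2.copyMakeBorder(b,0,100,0,0,cv2.BORDER_CONSTANT)
cv2.imwrite("pics/f.png",np.hstack([a,b]))
E
```

```text
[ 614.21013744 -192.65684581  274.60049153] [-4.42149015  3.76442326 -4.56333561] 59.57362711429596 14.5 [ 0.    -0.001  0.001 -0.001  0.001 -0.001]
```

View pics/f.png

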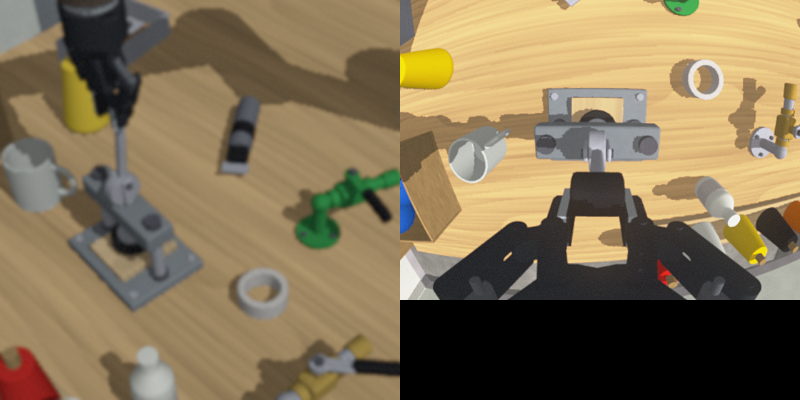

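The left view shows the lever standing upright in the fingers, at about (121,140). The TCP is over the pivot, and the roughly 4 N pull matches the spring at upright.

```bash
python3 -c "
from cell import ticket
print(ticket.sign_off())"
```

```text
the job is handed in; nothing more can be done
None
```

The job is handed in: the valve handle measured about 45° open and is released, and the gripper is holding the cam lever upright; no verdict was shown.

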